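# Load the paint-jar shaker and set its speed lever

### The job

Get the paint shaker ready for the next batch; its mains switch is off. First bring its speed lever back to stop; then undo the clamp lever, slide the retaining bar back, and stand every green-taped paint jar that is on the paper-lined board upright on the shaker's tray, side by side between bar and fence. When all are in, push the bar up until it holds the jars snug against the fence, lock the clamp lever fully, and last set the speed lever to the brass pointer on its scale; leave the pointer and the other paints and things on the table where they are.

Things in the scene. Friction and masses are not known exactly. Their poses are not given: they have to be found in the camera images.
- shaker: bench paint-jar shaker, a low grey machine 280 mm deep (x), 515 mm wide (y), fixed. Origin at table height under the tray's centre; x from the robot's side to the far fence, y left, z up. Housing x -155 to 125, y -170 to 345 mm. Tray in the middle and right, control deck with speed lever on the left (y 172 to 342). Guide rods along x at y +-153, end posts 132 mm high
- tray (a point): centre of the flat tray floor, 100 mm above the table, axes as the shaker's. Loading space: y to low walls (13 mm high) at +-135 mm, x from the bar's front face (-70 mm with the bar fully back) to the fixed fence (face at +70 mm, 36 mm high). Takes up to four jars side by side along y. Pushed jars slide on the tray
- bar (a joint): slide of the retaining bar along the shaker's x in m: 0 fully back (near the robot), at most 0.12 (near the fence). Gap between bar face and fence = 140 mm minus this: snug on jars at 0.080. Starts almost closed, clamped. Unclamped it takes about 4 N to slide and stays where left; clamped it cannot be slid by hand. Bar face 280 mm long, tray +4 to +34 mm high
- bar_knob (a point): middle of the upright black round knob, 22 mm in diameter, by which the bar is pushed and pulled; it stands on a bracket 46 mm behind the bar's face (towards the robot). Knob from 124 to 165 mm, this point 146 mm above the table
- clamp (a joint): angle in rad of the clamp lever on the bar's right end block: 0 locked (at its stop; lever lies along the bar, pointing to the shaker's +y, left), 1.4 fully undone (swung counter-clockwise seen from above towards the robot, almost along -x). The clamp bites below about 0.6 and holds fully near 0. Stays where left; about 2 to 3 N at its grip
- clamp_knob (a point): middle of the upright round black grip at the lever's end, 17 mm in diameter, from 152 to 194 mm above the table (this point 176 mm). The lever turns about a vertical axis 70 mm from this grip, the axis being at shaker x = -85 mm + joint bar, y = -153 mm
- speed (a joint): angle in rad of the speed lever about a vertical axis at x 45, y 255 mm in the shaker's frame: 0 is stop (at its end stop, left end of the scale seen from the robot, beside a square black mark); grows counter-clockwise seen from above (knob moves right seen from the robot) to 1.5. At 0.75 it points along the shaker's -x. Stays where left; about 2 N at the knob
- speed_knob (a point): middle of the upright round black knob on the speed lever, 22 mm in diameter, 72 mm from the axis, from 115 to 155 mm above the table (this point 137 mm). Flat scale plate at 107 mm, lever arm up to 117 mm
- speed_tip (a point): end of the speed lever's thin index, 92 mm from its axis, 112 mm above the table
- pointer (a joint): angle in rad of the small brass set-pointer on the outer edge of the scale, measured like joint speed: it shows the speed wanted. Stiff; not to be moved
- pointer_tip (a point): point of the brass set-pointer, 92 mm from the axis, 112 mm above the table: the speed lever is set when its index meets this point. The pointer is 13 mm wide, reaches from 92 to 115 mm from the axis and is at most 116 mm above the table
- mat: flat black board lined with white paper, 300 x 300 x 5 mm, fixed, on which jars and small bottles stand; origin at the centre of its underside
- jar1: sealed paint jar, black with a band of green masking tape and a black lid with a dab of paint, a cylinder 60 mm in diameter, 48 mm high, 0.11 to 0.23 kg; origin at the centre of its underside, z its axis. Two to four of the four alike jars are present
- jar2: sealed paint jar, black with a band of green masking tape and a black lid with a dab of paint, a cylinder 60 mm in diameter, 48 mm high, 0.11 to 0.23 kg; origin at the centre of its underside, z its axis. Two to four of the four alike jars are present
- jar3: sealed paint jar, black with a band of green masking tape and a black lid with a dab of paint, a cylinder 60 mm in diameter, 48 mm high, 0.11 to 0.23 kg; origin at the centre of its underside, z its axis. Two to four of the four alike jars are present
- jar4: sealed paint jar, black with a band of green masking tape and a black lid with a dab of paint, a cylinder 60 mm in diameter, 48 mm high, 0.11 to 0.23 kg; origin at the centre of its underside, z its axis. Two to four of the four alike jars are present
- vial1: small black-capped bottle, 32 mm in diameter, 60 mm high, standing among the jars, a bystander; origin at the centre of its underside
- vial2: small black-capped bottle, 32 mm in diameter, 56 mm high, standing among the jars, a bystander; origin at the centre of its underside
- vial3: small black-capped bottle, 38 mm in diameter, 52 mm high, standing among the jars, a bystander; origin at the centre of its underside
- gesso: white bottle 56 mm in diameter, 150 mm high, behind the board; bystander; origin under its centre
- tube1: paint tube lying on the table beside the board, 135 x 42 x 35 mm; bystander; origin under its centre, x along it
- tube2: paint tube lying on the table beside the board, 135 x 42 x 35 mm; bystander; origin under its centre, x along it
- tape: roll of blue tape lying flat, 72 mm across, 24 mm high, near the robot; bystander; origin under its centre
- bladebox: orange packet 95 x 45 x 20 mm left of the shaker; bystander; origin under its centre
Not all that is in view belongs to the job. What is shaped like the jar3 but orange is not meant.

How it is judged:
On the way, in this order (a step that is already met when the one before it is completed fails the run):
1. the speed lever is back at stop (within 0.07 rad) (value of joint speed below 0.07 rad), for 0.2 s.
2. the clamp lever is undone (past 1.0 rad) (value of joint clamp above 1 rad), for 0.2 s.
3. every jar stands upright on the tray between bar and fence, let go, with the speed lever at stop (z of jar1 in the frame of tray between -0.006 and 0.008 m and y of jar1 in the frame of tray between -0.115 and 0.115 m and x of jar1 in the frame of tray between -0.048 and 0.048 m and angle between each of jar1, jar2, jar3, jar4's own z axis and vertical below 0.1 rad and linear speed of each of jar1, jar2, jar3, jar4 below 0.03 m/s and z of jar2 in the frame of tray between -0.006 and 0.008 m and y of jar2 in the frame of tray between -0.115 and 0.115 m and x of jar2 in the frame of tray between -0.048 and 0.048 m and z of jar3 in the frame of tray between -0.006 and 0.008 m and y of jar3 in the frame of tray between -0.115 and 0.115 m and x of jar3 in the frame of tray between -0.048 and 0.048 m and z of jar4 in the frame of tray between -0.006 and 0.008 m and y of jar4 in the frame of tray between -0.115 and 0.115 m and x of jar4 in the frame of tray between -0.048 and 0.048 m and not (contact force between jar1 and the fingers above 0.1 N) and not (contact force between jar2 and the fingers above 0.1 N) and not (contact force between jar3 and the fingers above 0.1 N) and not (contact force between jar4 and the fingers above 0.1 N) and value of joint speed below 0.1 rad), for 0.2 s.
4. the bar is pushed up and holds every jar snug against the fence (gaps of at most 4 mm) (z of jar1 in the frame of tray between -0.006 and 0.008 m and y of jar1 in the frame of tray between -0.115 and 0.115 m and x of jar1 in the frame of tray between 0.036 and 0.048 m and angle between each of jar1, jar2, jar3, jar4's own z axis and vertical below 0.1 rad and linear speed of each of jar1, jar2, jar3, jar4 below 0.03 m/s and z of jar2 in the frame of tray between -0.006 and 0.008 m and y of jar2 in the frame of tray between -0.115 and 0.115 m and x of jar2 in the frame of tray between 0.036 and 0.048 m and z of jar3 in the frame of tray between -0.006 and 0.008 m and y of jar3 in the frame of tray between -0.115 and 0.115 m and x of jar3 in the frame of tray between 0.036 and 0.048 m and z of jar4 in the frame of tray between -0.006 and 0.008 m and y of jar4 in the frame of tray between -0.115 and 0.115 m and x of jar4 in the frame of tray between 0.036 and 0.048 m and value of joint bar above 0.0765 m), for 0.2 s.
5. the clamp lever is locked (below 0.15 rad) with the jars still snug (all of step 4 and value of joint clamp below 0.15 rad), for 0.2 s.
6. the speed lever's index is at the brass pointer (within 7 mm) (distance between speed_tip and pointer_tip below 0.007 m), for 0.2 s.
At the end, for the whole second after the job is handed in: Every jar present stands upright on the tray floor, at rest, against the fence (within 4 mm), the bar is up against them (joint bar above 0.0765), the clamp lever is locked (below 0.15 rad), and the index of the speed lever is within 7 mm of the brass pointer's tip (all of step 5 and distance between speed_tip and pointer_tip below 0.007 m); the robot touches nothing.
It fails at once if a bystander is pushed more than 40 mm from its place (distance of any of vial1, vial2, vial3, gesso, tube1, tube2, tape, bladebox from where it was at the start of the episode above 0.04 m).
It fails at once if the brass pointer is moved more than 6 mm along its scale (distance of pointer_tip from where it was at the start of the episode above 0.006 m).
Of jar1, jar2, jar3, jar4 only 2 to 4 are there at a start; the rules pass over those that are not, and their reading is None.
At some moment in a run one of jar1, jar2, jar3, jar4 may be knocked a few centimetres aside while the robot is not near it.
Once in a run the grip may slacken for a moment while it holds something.
It also fails if it takes over 210 s, if anything falls off the work surface, if the arm or the gripper's body presses on something with over 40 N, if the wrist force passes 120 N, or if a joint passes its speed limit or range.

### The arm

A 6-joint arm with a two-finger parallel gripper is mounted at the origin on the work surface. World frame = base frame: x ahead of the robot, y to its left, z up, the work surface at z = 0. Lengths are in m, angles in rad, forces in N, time in s.
With the tool pointing down it reaches from about 0.425 to 1.125 m from the base axis. Payload 14.9 kg.
Tool frame: the origin (TCP) lies at the very end of the fingers, on their centre line; the grasp point (between the pads) lies 19 mm behind it; z points along the fingers, y is the line along which they close (so a half turn about z gives the same grasp; the last joint's range is limited). The gripper opens to 91 mm and grips with 3 to 60 N. Pads are 32 mm wide; open, the fingers measure 118 mm over their backs; the gripper's body (76 mm by 178 mm) begins 60 mm behind the grasp point.
Start: joints at [-1.235, 0.379, 1.734, -0, 1.028, -0.033], TCP at [0.252, -0.653, 0.214] pointing down, gripper open.
Joint ranges: [-2.77, 2.77], [-0.74, 2.19], [0, 2.66], [-1.06, 4.2], [0.31, 2.87], [-3.08, 3.08]. Speed limits (rad/s): [1.89, 1.89, 2.39, 3.14, 3.14, 3.14].

### API

Orientations are given as [roll, pitch, yaw] about the fixed x, y, z axes, in that order (R = Rz(yaw) Ry(pitch) Rx(roll)).
In Python, from workcell import * gives the robot as it stands. Calls block until the motion is done:
- goto(position, orientation): joint-space move of the TCP to a pose.
- servo_line(position, speed=0.15, ori=None): straight line of the TCP; ori=None keeps the orientation; speed is the mean speed in m/s.
- goto_joints(angles): joint-space move.
- set_gripper(opening, strength=None): finger opening in m; strength is the grip in N (None keeps the last); returns when the fingers have stopped.
- pause(seconds).
- inverse_kinematics(position, orientation): joint angles nearest the present ones, or None.
- state(): the state.
- grab_frame(name): name is "side" or "top"; returns a dict with "frame" (420x560x3 uint8, red, green, blue), "z_map" (420x560 float32, m along the optical axis (not along the pixel's ray), 0 where there is no reading), "fx", "fy", "cx", "cy" (pixels), "k1" (the pictures are not rectified: a ray, as slopes to the right and down, at radius r is drawn at 1 + k1 r^2 times it, then the intrinsics apply), "cam_to_world" (4x4, takes a point from camera to world coordinates). Camera axes: x right, y down, z forward; pixel columns grow to the right and rows downward; lengths in m; the calibration is good to about 2 mm. A picture is of the moment at which its call begins.
A pose or a line that the arm cannot do raises PlanningError and nothing moves.
- finish_job(): hands the job in; it is judged then, once.
The state is a dict: "time_s": time; "joint_positions": joint angles; "qvel": joint speeds; "tau": joint torques, N m; "ee_pos": TCP position; "eef_rot": TCP orientation; "force": force on the tool from outside, world axes, zero at the start; "moment": the same for the moment, N m; "opening": finger opening in m; "gripper_force": force on a finger pad.
Only numpy, scipy, OpenCV 4.12 (cv2) and the standard library are available. Lean on these libraries where they do the work, as an engineer would, in place of code of your own. Each camera call takes 0.05 s, during which the arm holds its last target. There are 200 camera calls.

## Working session

There is one attempt and no reset: what is moved stays moved. The work goes in short steps, each a Python script; the robot and the scene stay as the last script left them, time stands still between calls to the robot, and variables do not carry over. Pictures are saved under pics/ and viewed, at most 14 in all, crops included, and the job is handed in when it is done.

```bash
mkdir -p pics; ls
cat > h.py <<'E'
from workcell import *
import numpy as np, cv2
def rays(f,px):
    px=np.array(px,float).reshape(-1,2)
    d=(px-[f['cx'],f['cy']])/[f['fx'],f['fy']]
    u=d.copy()
    for _ in range(20):
        u=d/(1+f['k1']*(u**2).sum(1,keepdims=True))
    return np.c_[u,np.ones(len(u))]
def onplane(f,px,z):
    T=np.array(f['cam_to_world']); r=rays(f,px)@T[:3,:3].T; o=T[:3,3]
    return o+r*((z-o[2])/r[:,2])[:,None]
def cloud(f):
    h,w=f['z_map'].shape; v,u=np.mgrid[:h,:w]
    T=np.array(f['cam_to_world'])
    P=rays(f,np.c_[u.ravel(),v.ravel()])*f['z_map'].reshape(-1,1)
    return (P@T[:3,:3].T+T[:3,3]).reshape(h,w,3)
def save(f,name,crop=None,s=1):
    im=cv2.cvtColor(f['frame'],cv2.COLOR_RGB2BGR)
    if crop: x0,y0,x1,y1=crop; im=im[y0:y1,x0:x1]
    cv2.imwrite('pics/'+name,cv2.resize(im,None,fx=s,fy=s,interpolation=cv2.INTER_CUBIC))
E
python3 - <<'E'
from h import *
import pickle
for n in ('top','side'):
    f=grab_frame(n); save(f,n+'0.png',None,1.42); pickle.dump(f,open(n+'0.pkl','wb'))
    print(n,np.round(f['cam_to_world'],3).tolist(),f['fx'],f['k1'])
print(state()['ee_pos'],state()['eef_rot'],state()['opening'])
E
```

```text
pics
top [[0.019, -0.988, 0.151, 0.287], [-1.0, -0.02, -0.005, -0.01], [0.008, -0.151, -0.988, 1.619], [0.0, 0.0, 0.0, 1.0]] 540.9439548858253 -0.025655469290134972
side [[0.954, -0.194, 0.23, 0.235], [-0.3, -0.553, 0.777, -0.952], [-0.024, -0.81, -0.586, 0.859], [0.0, 0.0, 0.0, 1.0]] 415.80497043124785 -0.08287892292151978
[ 0.25222034 -0.65259063  0.21333412] [-3.14058457e+00 -5.58981393e-05  3.68797356e-01] 0.09134438382343686
```

View pics/top0.png

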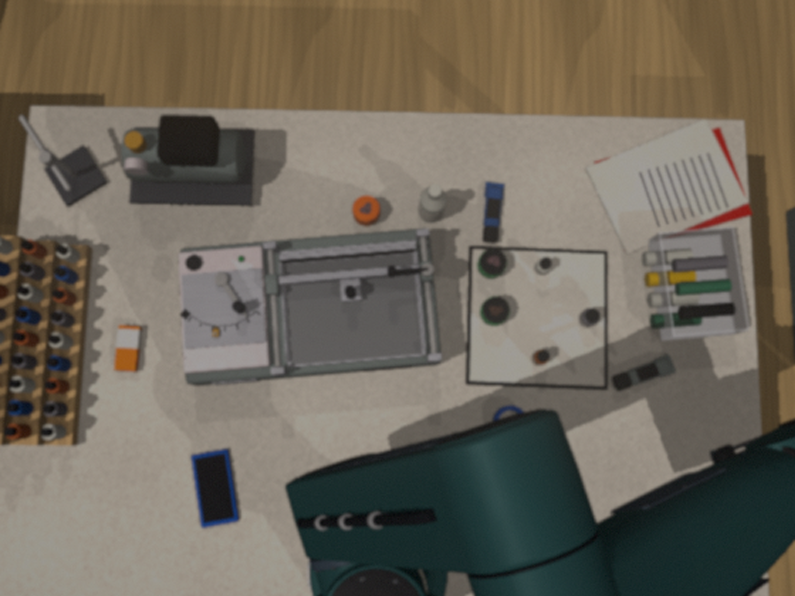

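View pics/side0.png

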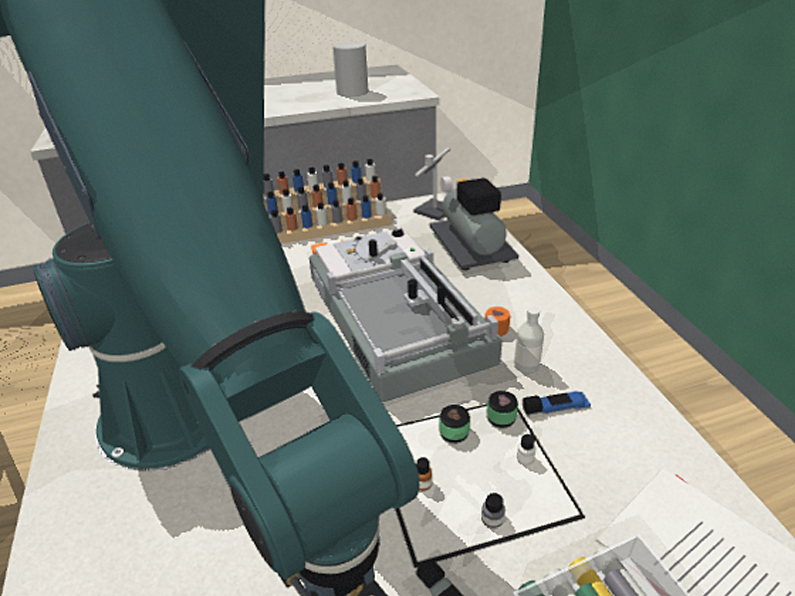

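The two green-taped jars sit on the board in the top view, at about (492,262) and (495,310) in the 1.42x picture. The orange look-alike at (366,210) is off the board and not meant. The vials are at (545,265), (591,317) and (541,356). The shaker spans about (180,230)-(440,382).

Run:
```python
from h import *
import pickle
f=pickle.load(open('top0.pkl','rb')); C=cloud(f); s=1.42
T=np.array(f['cam_to_world'])
box=lambda x0,y0,x1,y1:(slice(int(y0/s),int(y1/s)),slice(int(x0/s),int(x1/s)))
# housing
m=np.zeros(C.shape[:2],np.uint8); b=box(165,215,455,400); m[b]=((C[b][...,2]>0.05)&(f['z_map'][b]>0))
m=cv2.morphologyEx(m,cv2.MORPH_OPEN,np.ones((3,3)))
P=C[m>0]; r=cv2.minAreaRect(P[:,:2].astype(np.float32)*1000); print('house',r,np.percentile(P[:,2],[5,50,95]))
hsv=cv2.cvtColor(f['frame'],cv2.COLOR_RGB2HSV)
for n,bb in dict(jarA=(472,243,515,283),jarB=(475,290,518,332),v1=(530,252,560,280),v2=(578,304,605,332),v3=(528,342,555,368)).items():
    b=box(*bb); Q=C[b].reshape(-1,3); Q=Q[Q[:,2]>0.035]; print(n,len(Q),np.round(Q.min(0),3),np.round(Q.max(0),3),np.round(Q.mean(0),3))
for n,bb in dict(barknob=(338,278,364,306),clampk=(382,260,440,280),speedk=(228,295,250,318),pin=(205,320,228,340)).items():
    b=box(*bb); print(n); print(np.round(C[b][...,2]*1000).astype(int)); print(f['frame'][b].max(-1))
save(f,'topcrop.png',(120,155,320,275),4)
g=pickle.load(open('side0.pkl','rb'));save(g,'sidecrop.png',(215,155,385,275),4.7)
```

```text
house ((530.680419921875, 150.75485229492188), (284.0838317871094, 513.5196533203125), 6.091389179229736) [0.08190914 0.10292678 0.13503039]
jarA 326 [ 0.287 -0.254  0.036] [ 0.663 -0.01   1.619] [ 0.63  -0.223  0.062]
jarB 332 [ 0.287 -0.263  0.035] [ 0.561 -0.01   1.619] [ 0.531 -0.23   0.057]
v1 94 [ 0.287 -0.35   0.036] [ 0.645 -0.01   1.619] [ 0.623 -0.326  0.087]
v2 122 [ 0.287 -0.447  0.035] [ 0.542 -0.01   1.619] [ 0.518 -0.416  0.089]
v3 98 [ 0.423 -0.341  0.035] [ 0.453 -0.313  0.071] [ 0.437 -0.325  0.056]
barknob
[[ 132  135  136  137  138  133  140  129  136  129  129  129  128  131
   128  131  126  133]
 [ 142  134  129  132  129  127  129  128  123  122  123  120  121  125
   123  125  112  114]
 [ 115  114  124  130  123  125  126  122  127  128  121  122  121  125
   127  120  103   96]
 [ 103   99  121  122  129  124  130  123  127  128  125  124  121  130
   129  126   94  101]
 [  97  101  124  129  115  128  122  132  129  127  120  128  127  132
  1619  125   97   98]
 [ 103   97  123  123  126  127  130  127  124  128  131  125  122  126
   119  127  100  100]
[... 11412 characters left out ...]
 128 127 125 125 123 118 120]
 [127 123 121 118 113 100  95 100 107 111 115 118 119 114 109 114]
 [133 133 132 128 116  95  88  93  94  96 105 120 124 117 107 117]
 [135 135 135 132 119  98 101 108 104 101 102 117 128 118 110 121]
 [133 133 134 131 121 110 119 127 125 115 102 109 125 118 112 123]
 [132 133 134 132 126 121 130 133 131 120 101 103 124 127 121 128]
 [135 134 134 135 132 130 131 127 124 118  99 104 124 133 131 131]
 [136 134 135 136 134 134 131 122 123 118 100 107 126 134 134 134]
 [135 135 136 134 133 130 127 122 121 117 106 113 127 133 132 133]
 [135 134 134 134 131 127 125 120 119 118 117 124 132 133 133 131]
 [135 133 134 134 130 129 126 124 122 123 126 130 133 132 132 132]]
```

View pics/topcrop.png

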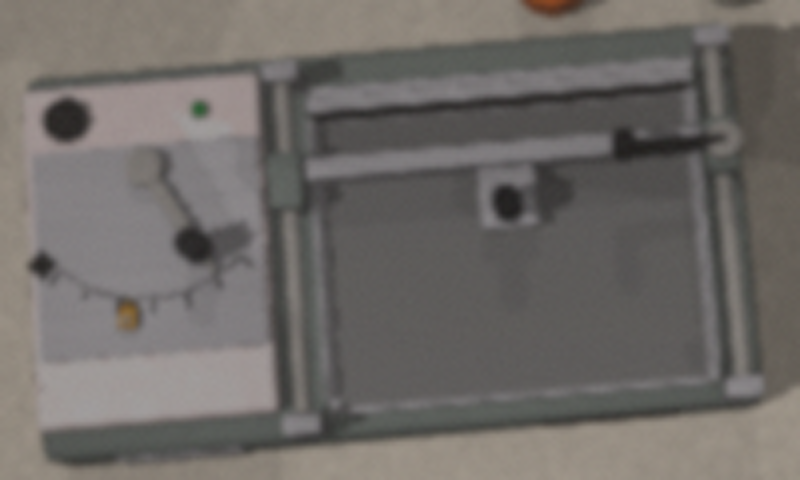

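View pics/sidecrop.png

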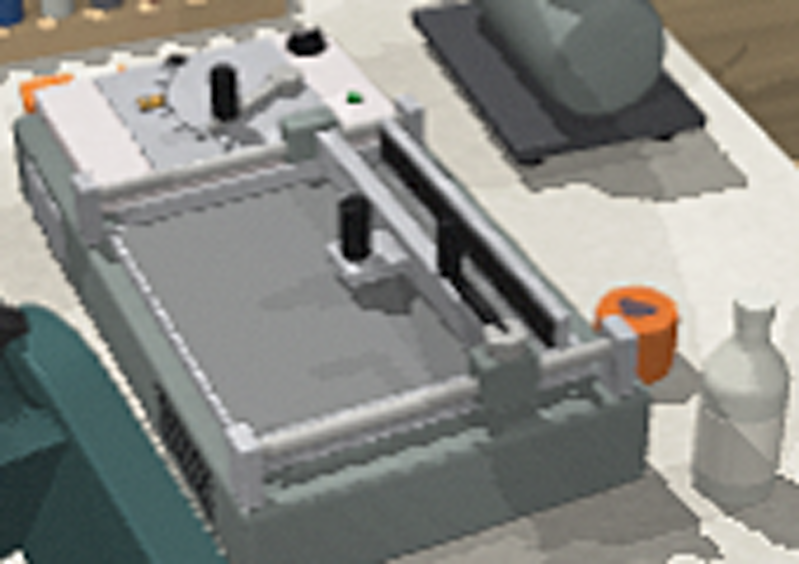

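The crops confirm the layout. In the top crop the speed knob is at (193,245), the brass pointer at (128,315), the bar knob at (508,203), and the clamp grip at (622,143) with its axis at (722,138). The orange jar is off the board.

```bash
cat >> h.py <<'E'
S=1.42
def blob(f,C,bb,z0,z1):
    b=(slice(int(bb[1]/S),int(bb[3]/S)),slice(int(bb[0]/S),int(bb[2]/S)))
    Q=C[b].reshape(-1,3); Q=Q[(Q[:,2]>z0)&(Q[:,2]<z1)]
    c,r=cv2.minEnclosingCircle(Q[:,:2].astype(np.float32)*1000)
    return (Q[:,:2].max(0)+Q[:,:2].min(0))/2, Q.mean(0), r
E
python3 - <<'E'
from h import *
import pickle
f=pickle.load(open('top0.pkl','rb')); C=cloud(f)
print('top points: bbox centre, mean, radius')
B={}
for n,bb,z0,z1 in [('jarA',(472,243,515,283),.046,.062),('jarB',(475,290,518,332),.046,.062),('v1',(530,252,560,280),.045,.08),('v2',(578,304,605,332),.045,.08),('v3',(528,342,555,368),.045,.08),
 ('bark',(338,278,364,306),.157,.175),('clampk',(382,260,400,280),.184,.2),('speedk',(228,295,250,318),.147,.165)]:
    c,m,r=blob(f,C,bb,z0,z1); B[n]=c; print(n,c.round(4),m.round(4),round(r,1))
# shaker corners from posts (z .125-.14, near posts); rods' ends
im=f['frame']
# crop px /4 + (120,155)
pt=lambda u,v:(120+u/4,155+v/4)
posts=onplane(f,[pt(280,71),pt(711,33),pt(300,423),pt(745,385)],.132)[:,:2]
print('posts',posts.round(4))
yv=(posts[0]-posts[1])+(posts[2]-posts[3]); print('yaw from y',np.degrees(np.arctan2(-yv[0],yv[1])))
xv=posts[0]-posts[2]+posts[1]-posts[3]; print('yaw x',np.degrees(np.arctan2(xv[1],xv[0])), posts.mean(0), np.linalg.norm(xv)/2,np.linalg.norm(yv)/2)
hsv=cv2.cvtColor(im,cv2.COLOR_RGB2HSV)
b=(slice(225,240),slice(145,160)); 
m=np.zeros(im.shape[:2],np.uint8); m[b]=(hsv[b][...,0]>8)&(hsv[b][...,0]<30)&(hsv[b][...,1]>60)
vu=np.argwhere(m>0)[:,::-1]; P=onplane(f,vu,.115)[:,:2]; print('ptr',len(P),P.mean(0),P.min(0),P.max(0))
pinaxis=onplane(f,[pt(150,165),pt(217,280),pt(722,138),pt(42,265)],.115)[:,:2];print('speed axis,tip,clampaxis(.155),mark',pinaxis.round(4),onplane(f,[pt(722,138)],.155).round(4))
for yawd in (6.1,):
    a=np.radians(yawd); R=np.array([[np.cos(a),-np.sin(a)],[np.sin(a),np.cos(a)]])
    o=np.array([.5307,.1508])-R@[-.015,.0875]
    print('origin',o); L=lambda p:((np.asarray(p)-o)@R).round(4)
    print('bark',L(B['bark']),'clampk',L(B['clampk']),'speedk',L(B['speedk']),'ptr',L(P.mean(0)),'ax/tip',L(pinaxis),'posts',L(posts))
E
```

```text
top points: bbox centre, mean, radius
jarA [ 0.6335 -0.2255] [ 0.6337 -0.2257  0.0531] 30.3
jarB [ 0.5315 -0.232 ] [ 0.5319 -0.2313  0.0531] 29.7
v1 [ 0.6315 -0.3344] [ 0.631  -0.334   0.0595] 14.1
v2 [ 0.5251 -0.4289] [ 0.5241 -0.4288  0.056 ] 15.2
v3 [ 0.439  -0.3265] [ 0.4373 -0.3271  0.0623] 14.7
bark [0.5469 0.0645] [0.5466 0.0645 0.1645] 10.8
clampk [ 0.5838 -0.0138] [ 0.5833 -0.0142  0.1926] 8.3
speedk [0.514  0.2828] [0.514  0.2817 0.1542] 11.2
posts [[ 0.6401  0.2276]
 [ 0.6737 -0.0754]
 [ 0.3929  0.2033]
 [ 0.4249 -0.1019]]
yaw from y 6.167073978384957
yaw x 5.8546989444168345 [0.53289537 0.0634245 ] 0.24930061733048597 0.30590625270535426
ptr 32 [0.46864561 0.33027208] [0.46072093 0.32344323] [0.47773914 0.33789793]
speed axis,tip,clampaxis(.155),mark [[ 0.5742  0.3194]
 [ 0.4931  0.2681]
 [ 0.6018 -0.0849]
 [ 0.5013  0.3916]] [[ 0.5934 -0.0829  0.155 ]]
origin [0.55491318 0.06538939]
bark [-0.0081  0.    ] clampk [ 0.0203 -0.0819] speedk [-0.0176  0.2206] ptr [-0.0576  0.2726] ax/tip [[ 0.0462  0.2505]
 [-0.0399  0.2081]
 [ 0.0306 -0.1544]
 [-0.0186  0.33  ]] posts [[ 0.1019  0.1523]
 [ 0.1032 -0.1526]
 [-0.1465  0.1544]
 [-0.147  -0.1526]]
```

Measurements agree with the given sizes. Shaker origin is about (0.555, 0.065) with yaw 6.1°, bar ≈ 0.108, clamp ≈ 0, speed ≈ 1.25 and pointer ≈ 0.58. Both jar tops are at 53 mm with 30 mm radius. Moving now, starting with the speed lever.

```bash
cat >> h.py <<'E'
A=np.radians(6.1); R2=np.array([[np.cos(A),-np.sin(A)],[np.sin(A),np.cos(A)]]); O=np.array([.5545,.0650])
W=lambda x,y,z:[*(O+R2@[x,y]),z]
def rpy(yaw):  # closing axis at yaw+90deg; nearest wrist angle
    from math import pi
    yaw=(yaw+pi/2)%pi-pi/2
    return [pi,0,yaw]
def above(p,yaw,z=.26):
    for y in (yaw,yaw+np.pi):
        y=(y+np.pi)%(2*np.pi)-np.pi
        q=inverse_kinematics([p[0],p[1],z],[np.pi,0,y])
        if q is not None and (q:=np.array(q))[5]**2<2.9**2: 
            c=abs(q[5]-state()['joint_positions'][5]); 
            if 'best' not in locals() or c<best[0]: best=(c,y)
    goto([p[0],p[1],z],[np.pi,0,best[1]])
def st(t=''):
    s=state(); print(t,round(s['time_s'],1),'ee',np.round(s['ee_pos'],4),'F',np.round(s['force'],1),'op',round(s['opening'],4),'gf',round(s['gripper_force'],1)); return s
def up(z=.26,v=.2):
    p=state()['ee_pos']; servo_line([p[0],p[1],z],v)
spd=lambda t,z:W(.045-.072*np.cos(t-.75),.255-.072*np.sin(t-.75),z)
clp=lambda t,b,z:W(-.085+b-.07*np.sin(t),-.153+.07*np.cos(t),z)
E
python3 - <<'E'
from h import *
up(.27)
p=spd(1.25,.126); above(p,A); set_gripper(.05)
servo_line(p,.15); set_gripper(.0,6); st('grip')
for t in np.linspace(1.25,.04,7)[1:]: servo_line(spd(t,.126),.08)
st('.04')
servo_line(spd(.0,.126),.03); st('0')
pause(.3); set_gripper(.05); up(); st()
f=grab_frame('top'); C=cloud(f); save(f,'a.png',(100,120,440,290),2.35)
P=C[160:260,120:190].reshape(-1,3); P=P[(P[:,2]>.147)&(P[:,2]<.165)]; print(len(P),P.mean(0), spd(0,0),spd(.07,0))
E
```

```text
grip 6.3 ee [0.5131 0.2823 0.1262] F [-0.9 -1.8  3. ] op 0.0217 gf 6.0
.04 8.3 ee [0.5133 0.3646 0.1262] F [ 1.2  2.7 -1.7] op 0.0216 gf 6.0
0 8.5 ee [0.5147 0.3666 0.1261] F [-0.5 -0.  -1.6] op 0.0215 gf 6.0
 10.2 ee [0.514  0.3661 0.2588] F [-0.6 -0.7  0.8] op 0.0502 gf 0.0
0 [nan nan nan] [np.float64(0.5145493297834447), np.float64(0.36654000621311017), 0] [np.float64(0.5116687213909987), np.float64(0.3624055987993002), 0]<stdin>:10: RuntimeWarning: Mean of empty slice.
  ret = um.true_divide(
```

View pics/a.png

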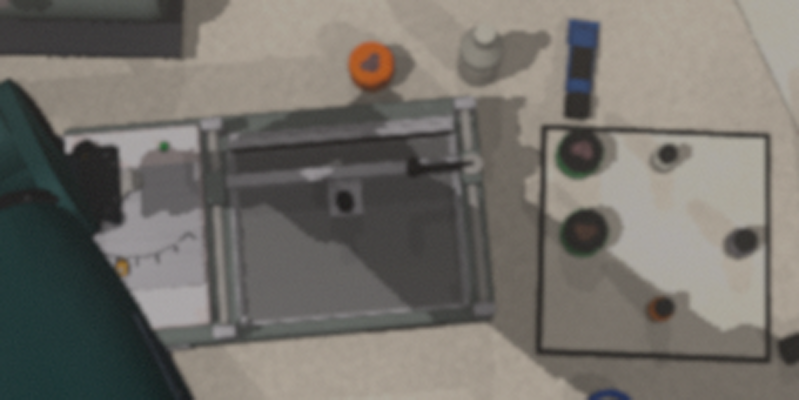

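The gripper hides the speed knob at the left, though the lever has left its old place; the jars and vials are unmoved. I'll check the lever from above the clamp.

```bash
cat >> h.py <<'E'
def speedang(f,C):
    P=C.reshape(-1,3); L=(P[:,:2]-O)@R2
    k=(P[:,2]>.147)&(P[:,2]<.165)&(np.hypot(L[:,0]-.045,L[:,1]-.255)<.09)&(L[:,1]>.19)
    c=(L[k].max(0)+L[k].min(0))/2; d=c-[.045,.255]
    return k.sum(),np.hypot(*d),(np.arctan2(-d[1],-d[0])+.75)
E
python3 - <<'E'
from h import *
b=.1075; yaw=np.arctan2(-.058,-.069)+A-np.pi/2
above(clp(0,b,0),yaw,.26); f=grab_frame('top'); C=cloud(f)
print('speed',speedang(f,C)); save(f,'b.png',(100,120,440,290),2.35); st()
E
```

```text
speed (np.int64(52), np.float64(0.0707180750806249), np.float64(0.0038105174376834583))
 11.8 ee [ 0.5858 -0.0142  0.2599] F [ 0.9 -0.6 -0.4] op 0.0498 gf 0.0
```

The speed lever reads 0.004 rad. Next I undo the clamp and slide the bar back.

Run:
```python
from h import *
b=.107
servo_line(clp(0.0,b,.167),.15); set_gripper(0,6); st('grip')
for t in np.linspace(0,1.32,7)[1:]: servo_line(clp(t,b,.167),.08)
st('undone'); pause(.3); set_gripper(.05); up(); 
p=W(-.116+.1079,0,.141); above(p,A+np.pi/2,.26); set_gripper(.05)
f=grab_frame('top'); C=cloud(f); save(f,'c.png',(100,120,440,290),2.35)
L=(C.reshape(-1,3)[:,:2]-O)@R2; z=C.reshape(-1,3)[:,2]; k=(z>.184)&(z<.2)&(abs(L[:,0]+.04)<.07)&(abs(L[:,1]+.135)<.06)
if k.sum(): c=(L[k].max(0)+L[k].min(0))/2; print('clamp knob',k.sum(),c,np.arctan2(-(c[0]-.022),c[1]+.153))
servo_line(p,.15); set_gripper(0,8); st('bar grip')
servo_line(W(-.116+.004,0,.141),.08); st('back'); pause(.2); set_gripper(.05); up(); st()
```

```text
grip 13.2 ee [ 0.5853 -0.0152  0.1672] F [-0.4 -0.2  3. ] op 0.0164 gf 6.0
undone 15.2 ee [ 0.5235 -0.0751  0.1671] F [-0.4 -1.2  0.9] op 0.0165 gf 6.0
clamp knob 34 [-0.04471872 -0.13750619] 1.3426150121141662
bar grip 19.5 ee [0.547  0.0642 0.1414] F [3.  0.6 2.5] op 0.0216 gf 8.0
back 20.9 ee [0.4432 0.0532 0.1414] F [ 0.1  2.1 10.7] op 0.0219 gf 8.0
 22.5 ee [0.4425 0.053  0.259 ] F [-0.3 -1.  -0.1] op 0.0502 gf 0.0
```

View pics/c.png

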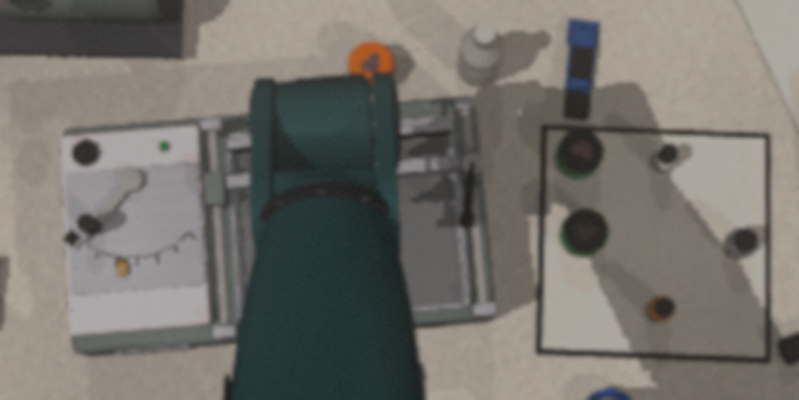

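The clamp lever is undone at (468,195) and the speed knob sits by the stop mark at (88,224). Now the jars.

```bash
cat >> h.py <<'E'
def jars(f,C,z0=.046,z1=.062,lo=(.35,-.55),hi=(.78,-.13)):
    m=((C[...,2]>z0)&(C[...,2]<z1)&(C[...,0]>lo[0])&(C[...,0]<hi[0])&(C[...,1]>lo[1])&(C[...,1]<hi[1])).astype(np.uint8)
    m=cv2.morphologyEx(m,cv2.MORPH_CLOSE,np.ones((3,3)))
    n,lab,stt,_=cv2.connectedComponentsWithStats(m); out=[]
    for i in range(1,n):
        if stt[i,4]>150:
            Q=C[(lab==i)&(C[...,2]>z0)&(C[...,2]<z1)]; 
            out.append((np.round((Q[:,:2].max(0)+Q[:,:2].min(0))/2,4),np.round((Q[:,:2].max(0)-Q[:,:2].min(0)),3)))
    return out
def pick(p):
    servo_line([p[0],p[1],.015],.15); set_gripper(.0,25); st('pick'); servo_line([p[0],p[1],.06],.1); up(.27,.3); return st('lifted')
def place(x,y):
    p=W(x,y,.111); above(p,A,.27); s=st('over'); 
    if s['opening']<.05: return False
    servo_line([p[0],p[1],.13],.2); servo_line(p,.06); st('down'); set_gripper(.08); up(.27,.3); return True
E
python3 - <<'E'
from h import *
set_gripper(.09)
above([.6335,-.2255],A*0,.27)
f=grab_frame('top'); C=cloud(f); J=jars(f,C); print(J)
f=grab_frame('side'); save(f,'d.png',(200,120,480,420),1.9)
E
```

```text
[]
```

View pics/d.png

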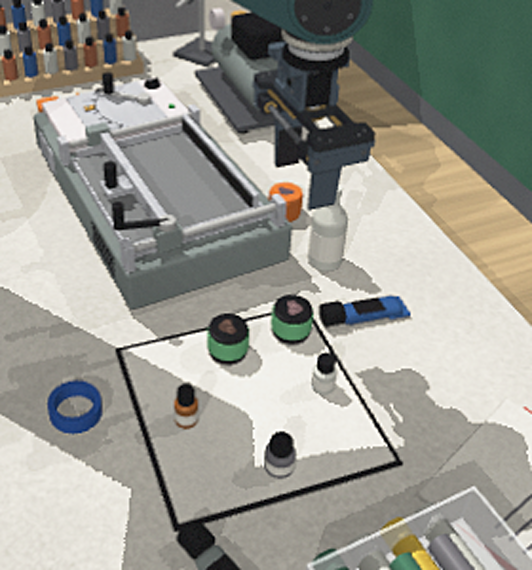

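The side view shows both green-banded jars at (228,338) and (292,318), apparently unmoved, and the bar fully back. The arm blocks the top camera here, so I'll confirm the jar positions from side-view depth and then pick.

Run:
```python
from h import *
f=grab_frame('side'); C=cloud(f); J=jars(f,C,.049,.058); print(J)
ok=[j for j in J if np.hypot(*(j[0]-[.6335,-.2255]))<.01]
if ok:
    p=[.6335,-.2255]; s=pick(p)
    if s['opening']>.05: print(place(.0,.055))
    f=grab_frame('top'); C=cloud(f); print(jars(f,C)); print('side',jars(*(lambda g:(g,cloud(g)))(grab_frame('side')),.049,.058))
```

```text
[(array([ 0.6332, -0.227 ]), array([0.058, 0.059])), (array([ 0.5317, -0.2347]), array([0.055, 0.059]))]
pick 27.1 ee [ 0.6335 -0.2255  0.0151] F [-0.7 -0.2  2.3] op 0.0599 gf 25.0
lifted 28.5 ee [ 0.6326 -0.2251  0.2679] F [-0.4  0.2 -2.1] op 0.0599 gf 25.0
over 29.9 ee [0.5491 0.119  0.2699] F [ 0.2  0.3 -1.7] op 0.0596 gf 25.0
down 31.2 ee [0.5485 0.1197 0.1106] F [-0.6  0.6 -1.6] op 0.0597 gf 25.0
True
[(array([ 0.5318, -0.2318]), array([0.057, 0.059]))]
side [(array([ 0.532 , -0.2324]), array([0.055, 0.055]))]
```

Run:
```python
from h import *
set_gripper(.09)
p=[.5317,-.232]; above(p,0,.27)
g=grab_frame('side'); J=jars(g,cloud(g),.049,.058); print(J)
if J and np.hypot(*(J[0][0]-p))<.012:
    s=pick(p)
    if s['opening']>.05: print(place(.0,-.055))
above([.6,-.25],0,.3); st()
f=grab_frame('top'); C=cloud(f); print('board',jars(f,C)); T=jars(f,C,.142,.158,(.4,-.13),(.72,.25)); print([((t[0]-O)@R2,t[1]) for t in T],speedang(f,C)); save(f,'e.png',(100,120,440,290),2.35)
```

```text
[(array([ 0.532 , -0.2337]), array([0.056, 0.059]))]
pick 36.6 ee [ 0.5317 -0.232   0.0151] F [-1.1 -0.9  2.7] op 0.0598 gf 25.0
lifted 38.1 ee [ 0.5307 -0.2316  0.268 ] F [ 0.1 -0.1 -2.5] op 0.0601 gf 25.0
over 39.1 ee [0.5602 0.0096 0.2694] F [ 0.7 -0.1 -1.6] op 0.0593 gf 25.0
down 40.4 ee [0.5601 0.0103 0.1106] F [ 0.2 -0.7 -0.9] op 0.0598 gf 25.0
True
 42.6 ee [ 0.5998 -0.2489  0.2992] F [ 0.5 -0.   1.4] op 0.0797 gf 0.0
board []
[(array([ 0.00066118, -0.05498157]), array([0.057, 0.058])), (array([-0.00081374,  0.05449503]), array([0.057, 0.056]))] (np.int64(50), np.float64(0.07181228498587104), np.float64(0.0004894053687266586))
```

View pics/e.png

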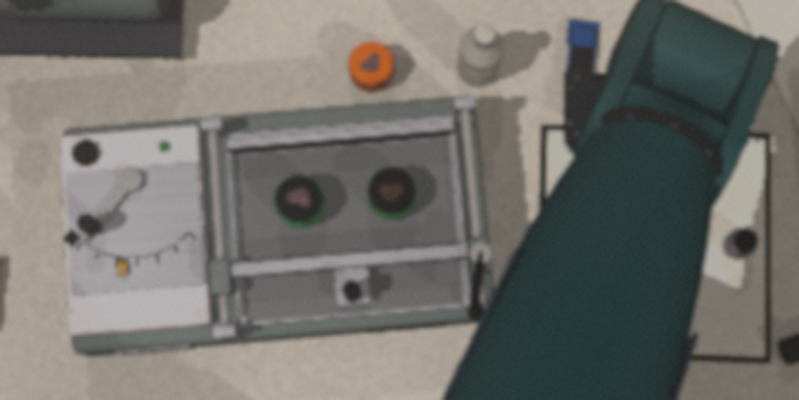

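Both jars stand on the tray at (300,198) and (390,192), with the bar back and the speed lever at stop. Now I push the bar up.

Run:
```python
from h import *
p=W(-.112,0,.141); up(.27); above(p,A+np.pi/2,.27); set_gripper(.05)
servo_line(p,.15); set_gripper(0,20); st('grip')
servo_line(W(-.116+.074,0,.141),.05); st('.074')
for b in np.arange(.076,.0855,.0015):
    servo_line(W(-.116+b,0,.141),.02); pause(.15); s=st('%.4f'%b)
    if np.dot(s['force'][:2],R2[:,0])<-14: break
f=grab_frame('side'); save(f,'f.png',(200,120,420,300),3.3)
set_gripper(.05); pause(.2); up(); 
above([.6,-.25],0,.3); f=grab_frame('top'); C=cloud(f)
T=jars(f,C,.142,.158,(.4,-.13),(.72,.25)); print([((t[0]-O)@R2,t[1]) for t in T],speedang(f,C))
c,m,r=blob(f,C,(220,220,430,390),.159,.172); 
P=C.reshape(-1,3); L=(P[:,:2]-O)@R2
k=(P[:,2]>.159)&(P[:,2]<.172)&(abs(L[:,1])<.02)&(L[:,0]<.03)&(L[:,0]>-.13); print('bark',(L[k].max(0)+L[k].min(0))/2)
k=(P[:,2]>.184)&(P[:,2]<.2)&(L[:,1]<-.08)&(abs(L[:,1]+.135)<.06)&(L[:,0]<.03)&(L[:,0]>-.2);print('clampk',k.sum(),(L[k].max(0)+L[k].min(0))/2 if k.any() else None)
```

```text
grip 46.4 ee [0.4432 0.0531 0.1412] F [-1.3 -0.3  5.2] op 0.0217 gf 20.0
.074 48.0 ee [0.5127 0.0605 0.1412] F [-3.4 -1.3  6.4] op 0.0215 gf 20.0
0.0760 48.4 ee [0.5147 0.0606 0.1412] F [-2.3 -0.6  7.2] op 0.0213 gf 20.0
0.0775 48.8 ee [0.5161 0.0608 0.1412] F [-3.  -1.6  6.5] op 0.0214 gf 20.0
0.0790 49.2 ee [0.5176 0.061  0.1412] F [-4.3 -2.2  7.7] op 0.0214 gf 20.0
0.0805 49.6 ee [0.5191 0.0611 0.1412] F [-3.9 -1.7  7.7] op 0.0215 gf 20.0
0.0820 50.0 ee [0.5206 0.0613 0.1412] F [-2.8 -1.5  7.4] op 0.0213 gf 20.0
0.0835 50.4 ee [0.5215 0.0614 0.1412] F [-8.7 -2.3 12.9] op 0.0212 gf 20.0
0.0850 50.8 ee [0.5215 0.0614 0.141 ] F [-18.2  -3.4  20.4] op 0.0217 gf 20.0
[(array([ 0.03953523, -0.05541494]), array([0.065, 0.059])), (array([0.04390186, 0.05414136]), array([0.064, 0.056])), (array([-0.02353529, -0.14964635]), array([0.073, 0.025]))] (np.int64(51), np.float64(0.07156080962968886), np.float64(0.0018159894779326002))
bark [-3.52159869e-02 -5.59542413e-05]
clampk 30 [-0.07261672 -0.13774987]
```

View pics/f.png

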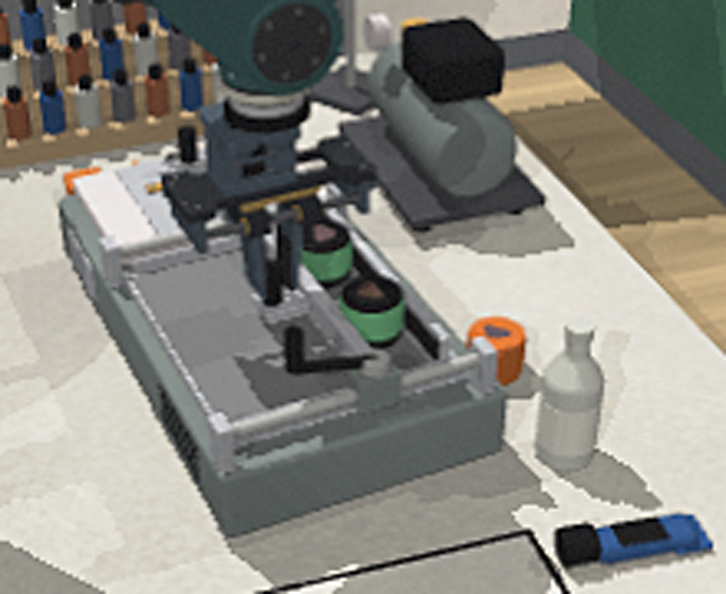

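The bar met hard resistance at 18 N with the joint at about 0.080, and both jars stand against the fence. Next I lock the clamp.

Run:
```python
from h import *
b=.082; yaw=np.arctan2(-.058,-.069)+A-np.pi/2
p=clp(1.33,b,.167); above(p,yaw,.27); set_gripper(.05); servo_line(p,.15); set_gripper(0,8); st('grip')
for t in [1.1,.88,.66,.44,.22,.08,.02,-.02]:
    servo_line(clp(t,b,.167),.06); s=st('%.2f'%t)
    if t<.1 and np.hypot(*s['force'][:2])>15: break
pause(.3); set_gripper(.05); up(); above([.6,-.25],0,.3); f=grab_frame('top'); C=cloud(f)
T=jars(f,C,.142,.158,(.4,-.13),(.72,.25)); print([((t[0]-O)@R2,t[1]) for t in T],speedang(f,C))
P=C.reshape(-1,3); L=(P[:,:2]-O)@R2
k=(P[:,2]>.159)&(P[:,2]<.172)&(abs(L[:,1])<.02)&(L[:,0]<.03)&(L[:,0]>-.13); print('bark',(L[k].max(0)+L[k].min(0))/2)
k=(P[:,2]>.184)&(P[:,2]<.2)&(abs(L[:,1]+.1)<.08)&(abs(L[:,0])<.1);c=(L[k].max(0)+L[k].min(0))/2;print('clampk',k.sum(),c,np.arctan2(-.0035-c[0],c[1]+.153))
hsv=cv2.cvtColor(f['frame'],cv2.COLOR_RGB2HSV); m=((hsv[...,0]>12)&(hsv[...,0]<30)&(hsv[...,1]>90)).ravel()
D=L-[.045,.255]; r=np.hypot(*D.T); k=m&(r<.125)&(r>.08)&(P[:,2]>.1)&(P[:,2]<.125); q=onplane(f,np.argwhere(k.reshape(420,560))[:,::-1],.114)[:,:2]
d=((q-O)@R2).mean(0)-[.045,.255]; print('pointer',k.sum(),np.hypot(*d),np.arctan2(-d[1],-d[0])+.75)
save(f,'g.png',(100,120,440,290),2.35)
```

```text
grip 56.3 ee [ 0.498  -0.0781  0.167 ] F [-5.6 -0.7  5.7] op 0.0164 gf 8.0
1.10 56.7 ee [ 0.5014 -0.0619  0.1666] F [-6.4  4.5  2.7] op 0.0162 gf 8.0
0.88 57.1 ee [ 0.5086 -0.0482  0.1665] F [-4.1  5.7 -0.6] op 0.0168 gf 8.0
0.66 57.5 ee [ 0.5188 -0.0367  0.1666] F [-1.7  4.5 -3.3] op 0.0168 gf 8.0
0.44 57.9 ee [ 0.5314 -0.0277  0.1669] F [ 0.2  2.7 -6. ] op 0.0164 gf 8.0
0.22 58.3 ee [ 0.5455 -0.0213  0.1671] F [-0.5  0.7 -4.7] op 0.0163 gf 8.0
0.08 58.6 ee [ 0.5549 -0.0187  0.1671] F [-0.8 -0.3 -3.3] op 0.0168 gf 8.0
0.02 58.9 ee [ 0.559 -0.018  0.167] F [-0.9  0.1 -3. ] op 0.0167 gf 8.0
-0.02 59.1 ee [ 0.5617 -0.0178  0.167 ] F [-3.1 -0.1 -2.9] op 0.0168 gf 8.0
[(array([ 0.04514224, -0.05470675]), array([0.066, 0.056])), (array([0.04201261, 0.05434326]), array([0.062, 0.056])), (array([-0.00305119, -0.12830222]), array([0.037, 0.072]))] (np.int64(50), np.float64(0.07131010556202728), np.float64(0.013013125951414795))
bark [-0.03523312  0.00012846]
clampk 32 [-0.0072231  -0.08168011] 0.052155449279859614
pointer 18 0.10297337314353996 0.5784503148625622
```

View pics/g.png

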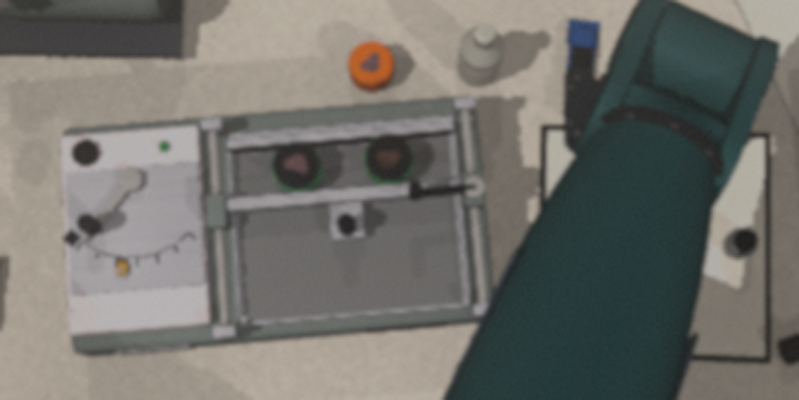

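The clamp lever lies along the bar at (445,188) and both jars sit between bar and fence. The pointer is at (122,267), which is 0.578 rad. Setting the speed lever.

Run:
```python
from h import *
up(.3); p=spd(0.005,.126); above(p,A,.28); set_gripper(.045); servo_line(p,.15); set_gripper(0,6); st('grip')
for t in [.15,.3,.45,.578]: servo_line(spd(t,.126),.06)
st('set'); pause(.3); set_gripper(.045); up(.28); above([.6,-.25],0,.3); f=grab_frame('top'); C=cloud(f); print(speedang(f,C))
P=C.reshape(-1,3); L=(P[:,:2]-O)@R2
k=(P[:,2]>.159)&(P[:,2]<.172)&(abs(L[:,1])<.02)&(L[:,0]<.03)&(L[:,0]>-.13); print('bark',(L[k].max(0)+L[k].min(0))/2)
im=[cv2.resize(cv2.cvtColor(f['frame'],cv2.COLOR_RGB2BGR)[160:275,125:315],None,fx=4,fy=4,interpolation=cv2.INTER_CUBIC)]; cv2.imwrite('pics/h.png',im[0])
g=grab_frame('side'); save(g,'i.png',(215,155,385,275),4.7)
```

```text
grip 66.3 ee [0.5144 0.3664 0.1263] F [-1.8  1.3  3.4] op 0.022 gf 6.0
set 67.6 ee [0.5001 0.3279 0.1259] F [-4.5 -1.2  2. ] op 0.0218 gf 6.0
(np.int64(49), np.float64(0.0708032906031045), np.float64(0.5737048432981653))
bark [-3.48946540e-02 -8.59986886e-05]
```

View pics/h.png

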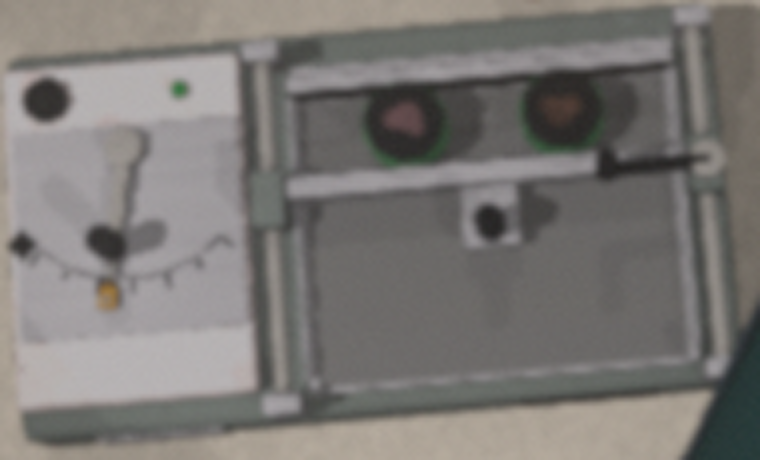

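View pics/i.png

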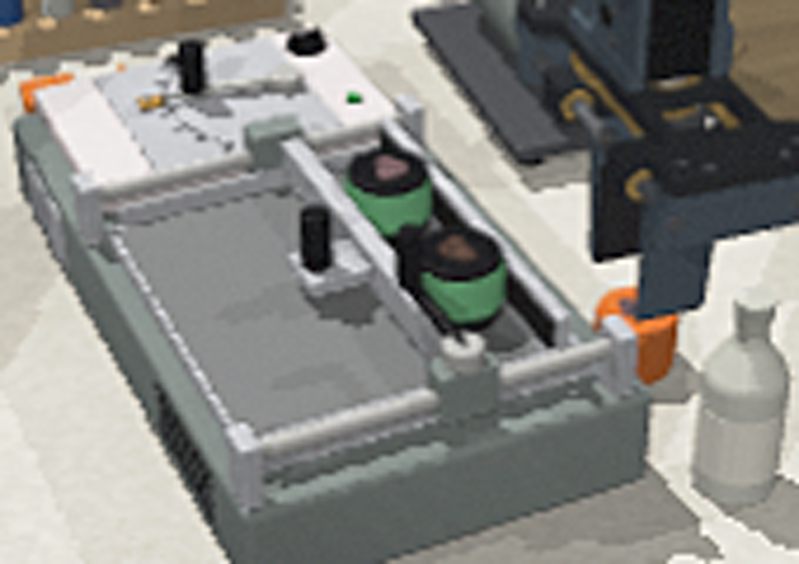

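The jars are upright and snug, and the clamp is locked. In the top crop the index end at (118,275) looks slightly right of the pointer tip at (107,283), so I'll measure both more closely.

Run:
```python
from h import *
f=grab_frame('top'); save(f,'j.png',(135,185,175,245),10)
im=f['frame']; print(im[218:240,145:162].max(-1)); print((im[218:240,145:162,0].astype(int)-im[218:240,145:162,2]))
```

```text
[[145 118  85  60  53  53  53  57  65  70  81  97 107 111 110 109 109]
 [145 111  72  57  54  54  52  52  53  55  69  89 104 109 110 108 109]
 [148 111  73  57  56  55  54  52  50  52  60  80 102 110 109 109 110]
 [151 125  89  65  58  56  56  53  49  49  57  79 101 110 108 111 112]
 [159 144 118  91  70  59  55  52  49  52  60  82 103 113 115 120 128]
 [163 160 147 125  94  73  57  55  52  56  68  92 115 127 133 142 151]
 [166 165 163 152 130 105  85  70  65  68  85 109 135 150 156 159 163]
 [166 167 167 163 152 134 113  99  88  88 105 130 150 161 165 164 165]
 [160 164 164 164 158 145 131 120 111 103 119 142 158 164 165 165 163]
 [146 151 154 157 156 147 139 132 119 110 124 144 155 159 161 161 159]
 [140 138 140 143 140 133 129 127 118 114 124 140 145 147 149 152 149]
 [153 151 146 139 120 108 107 111 115 119 130 137 135 130 139 145 145]
 [164 162 158 143 114  99 102 103 106 120 140 147 137 130 145 157 157]
 [165 166 162 146 118 114 123 123 117 121 138 148 139 130 150 163 164]
 [165 164 163 148 128 138 147 148 137 123 129 146 142 137 154 163 165]
 [164 164 164 154 142 145 152 152 1
[... 951 characters left out ...]
 2  3  2  1  2  1  3  7  4  3  1  2  2  1  1  2  1]
 [ 2  2  2  2  2  1  4  7  5  2  1  3  2  2  2  3  1]
 [ 1  2  2  2  2  5  9 13 10  3  1  2  2  0  1  1  1]
 [ 2  1  3  1  6 17 29 30 19  7  2  1  0  2  1  2  1]
 [ 1  2  1  2 16 44 62 64 47 18  4  2  2  2  2  2  3]
 [ 2  2  2  5 27 67 85 86 72 34  7  1  1  1  2  1  2]
 [ 2  2  2  7 31 61 69 79 78 40  7  2  2  1  1  1  2]
 [ 2  1  3  9 28 48 47 59 69 35  6  0  0  1  1  2  1]
 [ 0  1  4 12 33 50 46 58 65 32  3  2  0  1  1  1  2]
 [ 1  2  3  9 31 49 52 57 54 23  4  1  1  1  2  1  1]
 [ 2  1  2  6 14 26 28 31 26 12  2  1  1  2  1  1  1]
 [ 1  1  2  2  5  4  6  7  7  4  1  1  1  2  1  1  1]
 [ 2  1  2  1  2  3  2  3  2  2  1  1  1  2  2  1  0]]
```

View pics/j.png

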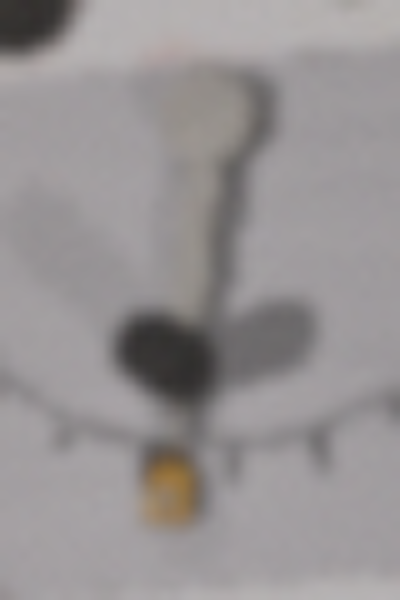

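The enlarged crop shows the light index at about column 152.3 running straight into the brass pointer, centred at column 151.7. The dark line to its right is its shadow. The offset is about 2 mm or less, so I'm handing in.

```bash
python3 -c "
from h import *
st(); print(finish_job())"
```

```text
71.6 ee [ 0.6002 -0.2493  0.3   ] F [-0.9 -0.3 -0.1] op 0.0449 gf 0.0
the job is handed in; nothing more can be done
None
```

I handed the job in at 71.6 s: both green-taped jars stand snug on the tray, the bar is clamped, and the speed lever's index is within about 2 mm of the brass pointer; the hand-in call gave no verdict.

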